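# Unstack the lens cases onto their parking plates

## Task

Take the stack of four lens cases on the optical table apart and park each case on the plate of its own colour: upright, centred on the coloured mark, the rectangular and square ones turned to match it. There is glass inside, so set them down gently without dropping or tipping any, and leave the mirror mount and the screwdriver where they are.

Things in the scene. Friction and masses are not known exactly. Their poses are not given: they have to be found in the camera images.
- red_mid (a point): The red lens case, bottom of the stack: a closed rectangular box 100 (its x) by 70 (its y) by 28 mm high, red lid on a black base, about 0.26 kg. The point is its centre, half-way up (14 mm above its underside); z up. In the starting stack, from the table up: red, blue, yellow, green; lids are flat and plain, nothing interlocks, and each case is centred on the one below within about 4 mm.
- blue_mid (a point): The blue lens case, second from the bottom: a closed round can 64 mm in diameter, 28 mm high, blue lid on a black base, about 0.15 kg. The point is its centre, 14 mm above its underside; z up.
- yellow_mid (a point): The yellow lens case, third from the bottom: a closed square box 40 by 40 by 28 mm high, yellow lid on a black base, about 0.09 kg. The point is its centre, 14 mm above its underside; x and y are square to its sides, z up.
- green_mid (a point): The green lens case, top of the stack: a closed round can 28 mm in diameter, 30 mm high, green lid on a black base, about 0.04 kg. The point is its centre, 15 mm above its underside; z up.
- red_spot (a point): The red case's parking plate: a black rectangular plate 124 (its x) by 94 (its y) by 6 mm thick, screwed to the table, with a flat red 100 by 70 mm rectangle in the middle of its top. The point is the centre of its top face, z up.
- blue_spot (a point): The blue case's parking plate: a black round plate 88 mm in diameter, 6 mm thick, screwed to the table, with a flat blue 64 mm disc in the middle of its top. The point is the centre of its top face, z up.
- yellow_spot (a point): The yellow case's parking plate: a black square plate 64 by 64 by 6 mm thick, screwed to the table, with a flat yellow 40 mm square in the middle of its top; x and y are square to its sides. The point is the centre of its top face, z up.
- green_spot (a point): The green case's parking plate: a black round plate 52 mm in diameter, 6 mm thick, screwed to the table, with a flat green 28 mm disc in the middle of its top. The point is the centre of its top face, z up.
- mirror_mid (a point): Bystander, leave alone: a mirror mount standing loose on a dark steel foot 50 by 75 mm, 80 mm high in all, a black 44 mm square frame with brass screws. The point is on its axis, 40 mm above the table.
- driver_grip (a point): Bystander, leave alone: a black-handled screwdriver 150 mm long lying loose on the table, blade along its +x. The point is the middle of its handle.
Things that resemble listed ones, but are neither listed nor needed, are in the scene too. Of the things that look like the part that bears blue_mid, the largest one is meant.

How it is judged:
By the outcome, as a careful person would: the job done as asked, in the order asked, and still so for the second after the job is handed in, with the robot touching nothing.
It also fails if it takes over 120 s, if anything falls off the work surface, if the arm or the gripper's body presses on something with over 40 N, if the wrist force passes 120 N, or if a joint passes its speed limit or range.

## Robot

A 6-joint arm with a two-finger parallel gripper is mounted at the origin on the work surface. World frame = base frame: x ahead of the robot, y to its left, z up, the work surface at z = 0. Lengths are in mm, angles in rad, forces in N, time in s.
With the tool pointing down it reaches from about 325 to 875 mm from the base axis. Payload 4.4 kg.
Tool frame: the origin (TCP) lies on the centre line of the jaws, within the pads' length; the fingertips stand ahead of it and the grasp point (between the pads) lies 6 mm ahead of it (ctrl.tcp_to_tips is the z of the fingertips in the tool frame, in mm); z points along the fingers, y is the line along which they close (so a half turn about z gives the same grasp; the last joint's range is limited). The gripper opens to 85 mm and grips with 20 to 120 N. Pads are 22 mm wide; open, the fingers measure 114 mm over their backs; the gripper's body (76 mm by 85 mm) begins 54 mm behind the grasp point. The pads swing forward as they close: fully open they stand 13 mm farther back than shut.
Start: joints at [-1.437, 0.207, 1.542, -0, 1.393, -0.15], TCP at [161.543, -551.844, 256.282] pointing down, gripper open.
Joint ranges: [-2.73, 2.73], [-0.86, 2.22], [0.23, 2.46], [-1.11, 4.25], [0.08, 2.63], [-2.82, 2.82]. Speed limits (rad/s): [2.79, 2.79, 3.14, 3.14, 3.14, 3.14].

## Interface

Orientations are given as a 3x3 rotation matrix whose columns are the frame's x, y, z axes.
In Python, from plant import ctrl, sensors, optics gives the robot as it stands. Calls block until the motion is done:
- ctrl.move_ptp(position, orientation): joint-space move of the TCP to a pose.
- ctrl.move_l(position, rot=None, vel=150, threshold=None): straight line of the TCP; rot=None keeps the orientation; vel is the mean speed in mm/s. With threshold (N) it stops when the force on the tool has changed by that much, and returns True; else False.
- ctrl.set_joints(angles): joint-space move.
- ctrl.gripper_to(opening, force=None): finger opening in mm; force is the grip in N (None keeps the last); returns when the fingers have stopped.
- ctrl.hold(seconds).
- ctrl.solve_ik(position, orientation): joint angles nearest the present ones, or None.
- sensors.read_state(): the state.
- optics.grab_frame(name): name is "scene" or "top" or "wrist"; returns (picture, depth): 480x640x3 uint8, red, green, blue; 480x640 float32, mm along the optical axis (not along the pixel's ray), 0 where there is no reading.
- optics.camera_params(name): a dict with "mtx" (3x3 intrinsics, pixels), "R" (3x3) and "t" (3): a world point X has camera coordinates R X + t; the wrist camera has in their place "T_tool_cam" (4x4, takes a point from camera to tool coordinates, whose origin is the TCP and whose axes are the flange's). Camera axes: x right, y down, z forward; pixel columns grow to the right and rows downward; lengths in mm; the calibration is good to about 2 mm. The wrist camera is an equidistant fisheye: a pixel r from the principal point sees the ray r / f radians off the axis. A picture is of the moment at which its call begins: read the wrist's pose just before it. camera_params takes no time and is no camera call.
A pose or a line that the arm cannot do raises ctrl.MotionError and nothing moves.
- ctrl.finish_job(): hands the job in; it is judged then, once.
The state is a dict: "t": time; "q": joint angles; "qvel": joint speeds; "tau": joint torques, N m; "eef_pos": TCP position; "eef_rot": TCP orientation; "force": force on the tool from outside, world axes, zero at the start; "wrist_torque": the same for the moment, N m; "grip_width": finger opening in mm; "grasp_force": force on a finger pad.
Only numpy, scipy, OpenCV 4.12 (cv2) and the standard library are available. Lean on these libraries where they do the work, as an engineer would, in place of code of your own. Each camera call takes 0.05 s, during which the arm holds its last target. There are 200 camera calls.

## Working session

There is one attempt and no reset: what is moved stays moved. The work goes in short steps, each a Python script; the robot and the scene stay as the last script left them, time stands still between calls to the robot, and variables do not carry over. Pictures are saved under pics/ and viewed, at most 14 in all, crops included, and the job is handed in when it is done.

```bash
mkdir -p pics; ls; python3 - <<'E'
from plant import ctrl,sensors,optics
import cv2,numpy as np
for n in ("scene","top"):
    p,d=optics.grab_frame(n); cv2.imwrite(f"pics/{n}0.png",p[:,:,::-1]); np.save(f"{n}0.npy",d); np.save(f"{n}0i.npy",p)
    c=optics.camera_params(n); print(n,{k:np.round(v,3).tolist() if not isinstance(v,str) else v for k,v in c.items()}, (d>0).mean())
print(optics.camera_params("wrist"),ctrl.tcp_to_tips,sensors.read_state())
E
```

```text
pics
scene {'mtx': [[570.58, 0.0, 320.177], [0.0, 570.58, 242.0], [0.0, 0.0, 1.0]], 'R': [[0.432, 0.902, 0.007], [0.726, -0.343, -0.596], [-0.535, 0.263, -0.803]], 't': [-279.0, -356.835, 1427.681]} 0.9959309895833334
top {'mtx': [[506.691, 0.0, 314.312], [0.0, 506.691, 241.772], [0.0, 0.0, 1.0]], 'R': [[0.027, -0.999, 0.036], [-0.989, -0.032, -0.142], [0.143, -0.031, -0.989]], 't': [-11.992, 598.242, 1115.477]} 0.99611328125
{'mtx': array([[371.64829954,   0.        , 321.69409783],
       [  0.        , 371.64829954, 245.0965465 ],
       [  0.        ,   0.        ,   1.        ]]), 'T_tool_cam': array([[-3.48441386e-04, -9.49584596e-01, -3.13510723e-01,
         8.09901111e+01],
       [ 9.99999031e-01, -7.53414721e-04,  1.17058186e-03,
         3.32897302e-01],
       [-1.34777010e-03, -3.13510011e-01,  9.49583938e-01,
        -1.17571895e+02],
       [ 0.00000000e+00,  0.00000000e+00,  0.00000000e+00,
         1.00000000e+00]])} 25.0 {'t': 0.1, 'q': array([-1.43649716e+00,  2.07351610e-01,  1.54280379e+00, -2.13194435e-05,
        1.39351687e+00, -1.50501669e-01]), 'qvel': array([ 0.00022879, -0.000968  , -0.00277633, -0.00043432,  0.00034769,
        0.00029757]), 'tau': array([-1.25209590e-03, -3.84097624e+01, -2.92549467e+01, -2.05252863e-04,
        4.91961793e-03, -2.59679484e-05]), 'eef_pos': array([ 161.45229148, -551.20902227,  255.23573842]), 'eef_rot': array([[ 9.59716610e-01,  2.80969640e-01, -2.99248986e-04],
       [ 2.80969649e-01, -9.59714447e-01,  2.05808557e-03],
       [ 2.91065988e-04, -2.05925879e-03, -9.99997837e-01]]), 'force': array([-0.71509443,  0.36353946,  0.1384625 ]), 'wrist_torque': array([0.05629236, 0.04932312, 0.03530022]), 'grasp_force': 0.0, 'grip_width': 85.1014147077606}
```

View pics/top0.png

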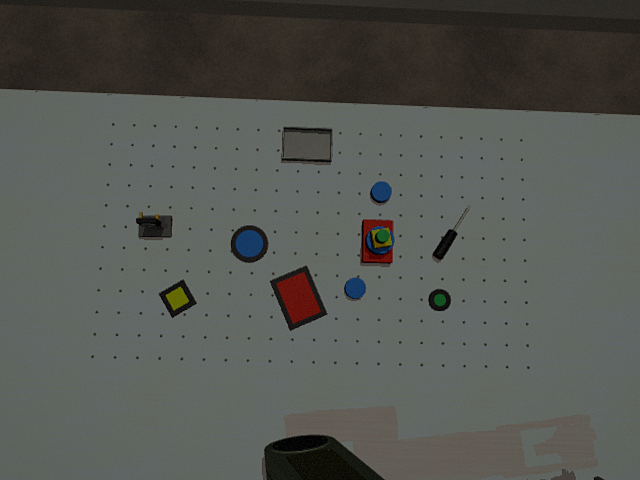

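View pics/scene0.png

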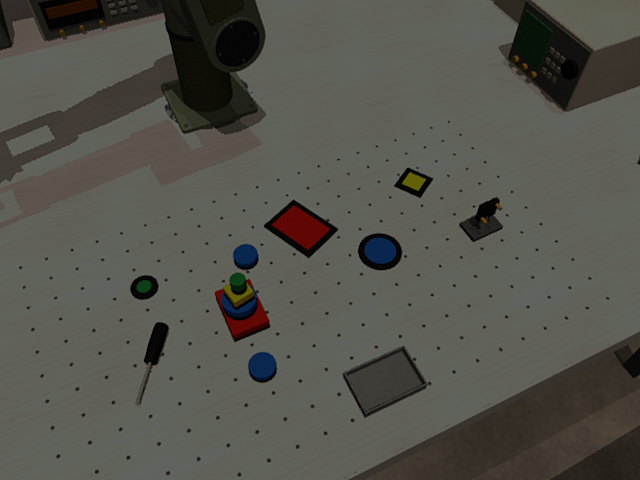

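Top view: the stack is at about (378,240). The plates are green (440,300), red (299,298), blue (249,244) and yellow (178,298). The mirror is at (152,225), the driver at (447,242), and the decoy blue cans at (381,192) and (355,288). The scene view shows the same layout, with the stack at (240,300).

```bash
cat > h.py <<'E'
import numpy as np, cv2
from plant import ctrl,sensors,optics
H={"red":[(0,8),(172,180)],"yellow":[(22,36)],"green":[(45,85)],"blue":[(98,125)]}
def mask(img,c,smin=130,vmin=40):
    h=cv2.cvtColor(np.ascontiguousarray(img),cv2.COLOR_RGB2HSV); m=np.zeros(h.shape[:2],np.uint8)
    for a,b in H[c]: m|=cv2.inRange(h,(a,smin,vmin),(b,255,255))
    return cv2.morphologyEx(m,cv2.MORPH_OPEN,np.ones((2,2),np.uint8))
def comps(img,c,amin=60):
    cs,_=cv2.findContours(mask(img,c),cv2.RETR_EXTERNAL,cv2.CHAIN_APPROX_NONE)
    return sorted([k[:,0,:].astype(float) for k in cs if cv2.contourArea(k)>amin],key=lambda k:-cv2.contourArea(k.astype(np.float32)))
def rays(name,uv,st=None):
    """world origin, ray directions"""
    p=optics.camera_params(name);K=p["mtx"];uv=np.atleast_2d(uv).astype(float)
    x=np.c_[(uv[:,0]-K[0,2])/K[0,0],(uv[:,1]-K[1,2])/K[1,1]]
    if name!="wrist":
        R=p["R"];return -R.T@p["t"],np.c_[x,np.ones(len(x))]@R
    r=np.linalg.norm(x,axis=1)+1e-12
    d=np.c_[x*(np.sin(r)/r)[:,None],np.cos(r)]
    T=p["T_tool_cam"];Rt=st["eef_rot"]
    return st["eef_pos"]+Rt@T[:3,3],d@T[:3,:3].T@Rt.T
def onplane(o,d,z): return o+d*((z-o[2])/d[:,2])[:,None]
def tri(o1,d1,o2,d2):
    d1=d1/np.linalg.norm(d1);d2=d2/np.linalg.norm(d2)
    s=np.linalg.lstsq(np.c_[d1,-d2],o2-o1,rcond=None)[0]
    a,b=o1+s[0]*d1,o2+s[1]*d2
    return (a+b)/2,np.linalg.norm(a-b)
def cen(k):
    m=cv2.moments(k.astype(np.float32));return np.array([m["m10"],m["m01"]])/m["m00"]
def shape(c,P):
    """centre, yaw (long side = x for rectangles), size of contour points on a plane"""
    P=P[:,:2].astype(np.float32)
    if c in("green","blue"):
        (x,y),(a,b),_=cv2.fitEllipse(P);return np.array([x,y]),0.,(a,b)
    (x,y),(w,h),a=cv2.minAreaRect(P)
    if c=="red" and w<h: w,h,a=h,w,a+90
    per=180 if c=="red" else 90
    a=(a+per/2)%per-per/2
    return np.array([x,y]),np.deg2rad(a),(w,h)
def look(name,save=None):
    st=sensors.read_state();img,_=optics.grab_frame(name)
    if save: cv2.imwrite("pics/"+save,img[:,:,::-1])
    return st,img
def down(yaw):
    """tool pointing down, tool y (closing line) at yaw+90, tool x along yaw"""
    c,s=np.cos(yaw),np.sin(yaw);return np.array([[c,s,0],[s,-c,0],[0,0,-1.]])
E
python3 - <<'E'
from h import *
np.set_printoptions(precision=1,suppress=True)
I={n:np.load(n+"0i.npy") for n in("top","scene")}
for c in H:
    L={}
    for n in I:
        L[n]=[(k,rays(n,cen(k)[None])) for k in comps(I[n],c,30)]
    for k,(o,d) in L["top"]:
        X=onplane(o,d,20)[0]
        if X[0]<200 or abs(X[1])>700: continue
        best=[tri(o,d[0],o2,d2[0])+(cen(k2),) for k2,(o2,d2) in L["scene"]]
        best=[b for b in best if b[1]<15 and -10<b[0][2]<160]
        print(c,cen(k),len(k),"z0:",onplane(o,d,6)[0],shape(c,onplane(*rays("top",k),6))[1:],[(b[0],round(b[1],1),b[2]) for b in best])
# objects dark: mirror, driver approx
for n,px in(("mirror",(155,228)),("driver",(445,245)),("tip",(468,208)),("tray",(307,145))): print(n,onplane(*rays("top",px),10))
E
```

```text
red [299.1 298.3] 135 z0: [470.1  36.1   6. ] (np.float64(0.427629768346476), (102.08969116210938, 72.0653076171875)) [(array([471.2,  38.3,   2.3]), np.float64(4.7), array([301.6, 227.8]))]
red [376.7 243. ] 190 z0: [ 605.5 -143.5    6. ] (np.float64(0.004571486619878345), (101.39488220214844, 71.16500091552734)) []
yellow [177.9 299. ] 59 z0: [460.8 314.6   6. ] (np.float64(0.571337735771705), (41.80269241333008, 42.05390930175781)) [(array([461.7, 317.1,   3.4]), np.float64(4.0), array([414.5, 181.9]))]
yellow [381.4 241.3] 75 z0: [ 609.9 -154.6    6. ] (np.float64(0.16412314448577442), (40.91905975341797, 43.81251525878906)) [(array([ 601.9, -144.5,   61.3]), np.float64(1.9), array([237.3, 294.1]))]
green [383.6 236.3] 33 z0: [ 622.1 -159.9    6. ] (0.0, (26.97871208190918, 29.024471282958984)) [(array([ 606. , -140.2,  110.3]), np.float64(4.0), array([238. , 280.2]))]
green [440.5 300.5] 32 z0: [ 474.2 -295.     6. ] (0.0, (26.35814666748047, 26.947994232177734)) [(array([ 474.9, -293.5,    4. ]), np.float64(4.2), array([144.6, 287. ]))]
blue [249.8 244.1] 78 z0: [593.4 155.7   6. ] (0.0, (62.75132751464844, 63.436092376708984)) [(array([594.5, 157.6,   3.4]), np.float64(3.6), array([380.7, 251.2]))]
blue [356.  288.8] 56 z0: [495.8 -95.9   6. ] (0.0, (46.237548828125, 46.926536560058594)) [(array([496. , -93. ,  15.3]), np.float64(3.9), array([245.9, 255.1]))]
blue [381.9 192.2] 54 z0: [ 729.4 -155.     6. ] (0.0, (45.539306640625, 47.18705749511719)) [(array([ 727.7, -151.6,   15.5]), np.float64(4.0), array([262.7, 365.9]))]
blue [377.3 247.3] 73 z0: [ 595.2 -145.     6. ] (0.0, (48.36296463012695, 58.07023239135742)) [(array([ 579.5, -117.8,  137.1]), np.float64(13.6), array([245.9, 255.1])), (array([ 595. , -146. ,    5.5]), np.float64(1.9), array([237.5, 307.2]))]
mirror [[623.7 377.5  10. ]]
driver [[ 605.3 -305.7   10. ]]
tip [[ 696.8 -362.4   10. ]]
tray [[838.8  28.6  10. ]]
```

```bash
cat >> h.py <<'E'
def over(xy,z,yaw,off=(0,0)):
    """put the wrist camera straight above xy (+off, tool axes), TCP at height z, and look"""
    R=down(yaw);p=np.r_[xy,z]-R@np.array([81+off[0],off[1],0]);p[2]=z
    ctrl.move_ptp(p,R);ctrl.hold(.15)
    return look("wrist")
def find(st,img,c,z,near,amin=60):
    """nearest colour blob to `near` on plane z"""
    b=None
    for k in comps(img,c,amin):
        P=onplane(*rays("wrist",k,st),z);s=shape(c,P)
        if b is None or np.linalg.norm(s[0]-near)<np.linalg.norm(b[1][0]-near): b=(k,s)
    return b
E
python3 - <<'E'
from h import *
np.set_printoptions(precision=4,suppress=True)
for y in range(-180,180,30):
    r=[]
    for xy in((604,-142),(474,-294),(470,37),(594,156),(461,315)):
        q=ctrl.solve_ik(np.r_[xy,130],down(np.deg2rad(y)));r.append(None if q is None else np.round(q[5],2))
    print(y,r)
s=np.array([604,-142.])
V=[]
for i,(yaw,z,off) in enumerate(((0,250,(0,0)),(0,250,(0,90)),(np.pi,250,(0,0)))):
    st,img=over(s,z,yaw,off);V.append((st,img));cv2.imwrite(f"pics/w{i}.png",img[:,:,::-1])
    for c,zz,n in(("green",118,s),("yellow",84,s),("blue",56,s),("red",28,s),("green",6,(474,-294)),("red",6,(470,37))):
        f=find(st,img,c,zz,np.array(n),40)
        if f: print(i,c,zz,cen(f[0]),f[1])
print(sensors.read_state()["t"])
import pickle;pickle.dump(V,open("V.pkl","wb"))
E
```

```text
-180 [np.float64(-1.94), np.float64(-2.28), np.float64(-1.68), np.float64(-1.45), np.float64(-1.13)]
-150 [np.float64(-2.46), np.float64(-2.8), np.float64(-2.2), np.float64(-1.98), np.float64(-1.65)]
-120 [None, None, np.float64(-2.72), np.float64(-2.5), np.float64(-2.17)]
-90 [np.float64(2.77), np.float64(2.43), None, None, np.float64(-2.7)]
-60 [np.float64(2.25), np.float64(1.91), np.float64(2.51), np.float64(2.73), None]
-30 [np.float64(1.72), np.float64(1.38), np.float64(1.99), np.float64(2.21), np.float64(2.54)]
0 [np.float64(1.2), np.float64(0.86), np.float64(1.47), np.float64(1.69), np.float64(2.02)]
30 [np.float64(0.68), np.float64(0.34), np.float64(0.94), np.float64(1.16), np.float64(1.49)]
60 [np.float64(0.15), np.float64(-0.19), np.float64(0.42), np.float64(0.64), np.float64(0.97)]
90 [np.float64(-0.37), np.float64(-0.71), np.float64(-0.11), np.float64(0.12), np.float64(0.44)]
120 [np.float64(-0.89), np.float64(-1.23), np.float64(-0.63), np.float64(-0.41), np.float64(-0.08)]
150 [np.float64(-1.42), np.float64(-1.76), np.float64(-1.15), np.float64(-0.93), np.float64(-0.6)]

[... 1349 characters left out ...]
45] (array([470.762 ,  37.5401]), np.float64(0.42856923171051503), (101.91067504882812, 72.12666320800781))
2 green 118 [327.0174 129.8628] (array([ 607.2555, -138.9117]), 0.0, (25.47785186767578, 25.829904556274414))
2 blue 56 [303.4616 117.7126] (array([ 605.6086, -145.2566]), 0.0, (51.12361526489258, 56.18240737915039))
2 red 28 [324.7495  90.061 ] (array([ 584.5051, -141.2848]), np.float64(-1.5702674630863622), (68.43696594238281, 48.84299850463867))
2 green 6 [173.8901  12.111 ] (array([ 477.0177, -291.6996]), 0.0, (26.9254093170166, 27.651987075805664))
2 red 6 [502.0802  28.9166] (array([484.9362,  45.0973]), np.float64(0.4278225812093977), (75.57243347167969, 71.8428726196289))
5.825
```

View pics/w0.png

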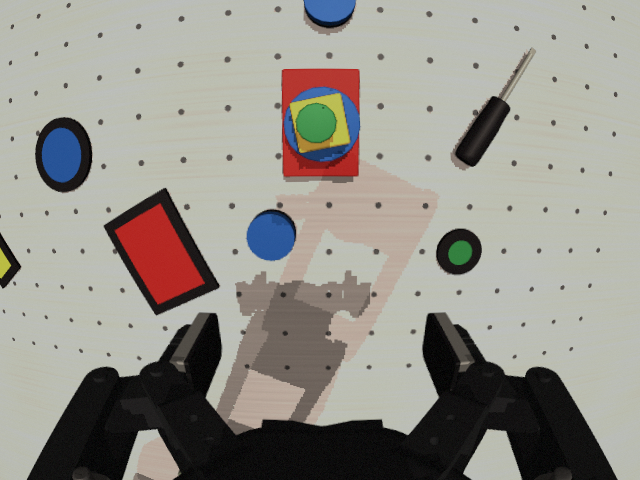

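Wrist view: the stack is centred at (318,120), with the green lid at (316,123) and the green plate at (460,251). The green lid is paler than my saturation threshold, so I'll relax that and reprocess the saved views.

```bash
sed -i 's/smin=130,vmin=40/smin=85,vmin=40/' h.py; python3 - <<'E'
from h import *
import pickle
np.set_printoptions(precision=2,suppress=True)
V=pickle.load(open("V.pkl","rb"));s=np.array([604,-142.])
F={}
for c,zz,n in(("green",118,s),("yellow",84,s),("blue",56,s),("red",28,s),("green",6,(474,-294)),("red",6,(470,37)),("blue",6,(594,157))):
    for i,(st,img) in enumerate(V):
        f=find(st,img,c,zz,np.array(n),40)
        if f: F[c,zz,i]=f;print(i,c,zz,cen(f[0]),f[1],"eef",st["eef_pos"] if c=="red" else "")
    if (c,zz,0) in F and (c,zz,1) in F:
        for i,j in((0,1),): 
            r=[rays("wrist",cv2.fitEllipse(F[c,zz,k][0].astype(np.float32))[0] if c!="red" else cen(F[c,zz,k][0]),V[k][0]) for k in(i,j)]
            print("  tri",tri(r[0][0],r[0][1][0],r[1][0],r[1][1][0]))
E
```

```text
0 green 118 [316.77 123.56] (array([ 604.78, -139.23]), 0.0, (25.664369583129883, 25.98599624633789)) eef 
1 green 118 [444.09 127.66] (array([ 605.09, -136.5 ]), 0.0, (25.463722229003906, 28.378503799438477)) eef 
2 green 118 [327.01 129.89] (array([ 607.27, -138.91]), 0.0, (25.497406005859375, 25.869264602661133)) eef 
  tri (array([ 605.  , -139.12,  109.46]), np.float64(0.3266178352727105))
0 yellow 84 [328.84 116.32] (array([ 605.19, -141.68]), np.float64(0.19867183396466798), (39.039485931396484, 38.95737838745117)) eef 
1 yellow 84 [428.61 110.5 ] (array([ 613.06, -139.58]), np.float64(0.20284935167435034), (22.806148529052734, 39.18198776245117)) eef 
  tri (array([ 609.19, -142.08,   75.88]), np.float64(5.347374741464286))
0 blue 56 [329.25 135.18] (array([ 603.98, -142.83]), 0.0, (57.702919006347656, 58.12294387817383)) eef 
1 blue 56 [413.34 128.62] (array([ 604.17, -142.51]), 0.0, (57.38267135620117, 61.955299377441406)) eef 
2 blue 56 [309.34 128.19] (array([ 607.46, -142.56]), 0.0, (57.67348861694336, 58.185211181640625)) eef 
  tri (array([ 604.06, -142.83,   52.02]), 
[... 1164 characters left out ...]
, np.float64(0.432202149622033), (102.38936614990234, 72.78817749023438)) eef [523.12 -52.93 250.07]
2 red 6 [502.06  28.95] (array([484.94,  45.1 ]), np.float64(0.4275932164605146), (75.56050872802734, 71.85626220703125)) eef [ 684.96 -141.93  250.09]
  tri (array([469.88,  39.25,   2.01]), np.float64(0.6349205857834542))
0 blue 6 [ 62.08 155.55] (array([592.08, 158.  ]), 0.0, (63.70245361328125, 64.41240692138672)) eef 
1 blue 6 [124.37 148.05] (array([592.06, 158.04]), 0.0, (63.75177764892578, 64.3647232055664)) eef 
2 blue 6 [583.87 138.46] (array([595.99, 159.3 ]), 0.0, (63.52689743041992, 64.36063385009766)) eef 
  tri (array([592.14, 157.31,   5.09]), np.float64(0.018798842612173985))
```

```bash
for i in 1 2; do python3 - <<'E'
from h import *
import pickle
np.set_printoptions(precision=5,suppress=True)
p=optics.camera_params("wrist");print(p["mtx"][0],p["mtx"][1],p["T_tool_cam"][:3])
V=pickle.load(open("V.pkl","rb"))
f=find(*V[0],"green",6,np.array((474,-294)));print(f[1],V[0][0]["eef_pos"],V[0][0]["eef_rot"])
f=find(*V[0],"green",6,np.array((474,-294)));print(f[1]); k=f[0]; print(onplane(*rays("wrist",cen(k),V[0][0]),6), shape("green",onplane(*rays("wrist",k,V[0][0]),6)),k.min(0),k.max(0),len(k))
print(sensors.read_state()["eef_pos"])
E
done
```

```text
[371.6483   0.     321.6941] [  0.      371.6483  245.09655] [[  -0.00035   -0.94902   -0.31522   80.36937]
 [   1.         0.00001   -0.00114   -0.24384]
 [   0.00109   -0.31522    0.94902 -117.57125]]
(array([ 473.4404 , -292.99661]), 0.0, (28.016620635986328, 28.313703536987305)) [ 522.8305  -142.87284  249.97984] [[ 1.      -0.00144 -0.00007]
 [-0.00144 -1.      -0.00011]
 [-0.00007  0.00011 -1.     ]]
(array([ 473.4404 , -292.99661]), 0.0, (28.016620635986328, 28.313703536987305))
[[ 473.59115 -292.81761    6.     ]] (array([ 473.4404 , -292.99661]), 0.0, (28.016620635986328, 28.313703536987305)) [449. 241.] [473. 265.] 69
[ 684.98509 -141.92057  250.09402]
[371.6483   0.     321.6941] [  0.      371.6483  245.09655] [[  -0.00035   -0.94902   -0.31522   80.36937]
 [   1.         0.00001   -0.00114   -0.24384]
 [   0.00109   -0.31522    0.94902 -117.57125]]
(array([ 473.4404 , -292.99661]), 0.0, (28.016620635986328, 28.313703536987305)) [ 522.8305  -142.87284  249.97984] [[ 1.      -0.00144 -0.00007]
 [-0.00144 -1.      -0.00011]
 [-0.00007  0.00011 -1.     ]]
(array([ 473.4404 , -292.99661]), 0.0, (28.016620635986328, 28.313703536987305))
[[ 473.59115 -292.81761    6.     ]] (array([ 473.4404 , -292.99661]), 0.0, (28.016620635986328, 28.313703536987305)) [449. 241.] [473. 265.] 69
[ 684.98509 -141.92057  250.09402]
```

```bash
python3 - <<'E'
s=open("h.py").read()
s=s.replace('    st=sensors.read_state();img,_=optics.grab_frame(name)','    st=sensors.read_state();img,_=optics.grab_frame(name);st["cam"]=optics.camera_params(name)')
s=s.replace('    p=optics.camera_params(name);K','    p=st["cam"] if st else optics.camera_params(name);K')
open("h.py","w").write(s)
E
python3 - <<'E'
from h import *
np.set_printoptions(precision=2,suppress=True)
s=np.array([606,-140.])
for yaw in(np.pi,0):
    for k in range(2):
        st,img=over(s,240,yaw) if k==0 else look("wrist")
        print(yaw,st["cam"]["T_tool_cam"][:3,[2,3]].tolist())
        for c,zz,n in(("green",114,s),("blue",56,s),("green",6,(474,-294)),("red",6,(470,37)),("blue",6,(594,157))):
            f=find(st,img,c,zz,np.array(n),40)
            if f: print(c,zz,f[1])
g=find(st,img,"green",114,s,40)[1][0]
R=down(0);ctrl.gripper_to(48)
ctrl.move_ptp([g[0],g[1],160],R)
print(ctrl.move_l([g[0],g[1],114],vel=60,threshold=6))
st=sensors.read_state();print(g,st["eef_pos"],st["force"],st["grip_width"],st["t"])
p,_=optics.grab_frame("scene");cv2.imwrite("pics/s1.png",cv2.resize(p[220:380,140:340],(800,640))[:600,:,::-1])
E
```

```text
3.141592653589793 [[-0.3152180704421213, 80.36937726061933], [-0.001144752103841009, -0.24384894830589698], [0.9490185760085856, -117.57122167083156]]
green 114 (array([ 607.29, -138.86]), 0.0, (26.071748733520508, 26.162761688232422))
blue 56 (array([ 607.41, -142.73]), 0.0, (57.77680587768555, 58.007476806640625))
green 6 (array([ 478.64, -292.02]), 0.0, (24.522966384887695, 28.657581329345703))
red 6 (array([487.53,  46.08]), np.float64(-1.1417941316701619), (71.66668701171875, 69.9437026977539))
blue 6 (array([595.85, 159.39]), 0.0, (63.67873001098633, 64.4237060546875))
3.141592653589793 [[-0.31521808325665274, 80.36937547016798], [-0.0011447377021514252, -0.2438341307413605], [0.9490185717695908, -117.57111818772684]]
green 114 (array([ 607.31, -138.89]), 0.0, (26.05433464050293, 26.170642852783203))
blue 56 (array([ 607.39, -142.65]), 0.0, (57.800540924072266, 58.217010498046875))
green 6 (array([ 478.58, -291.97]), 0.0, (24.21247100830078, 28.94806671142578))
red 6 (array([487.63,  46.17]), np.float64(-1.1465501046133664), (71.84028625488281, 69.6390151977539))
blue 6 (array(
[... 590 characters left out ...]
3.36351776123047, 64.18628692626953))
0 [[-0.3131795731466746, 81.07277475397656], [0.0009252793101732381, 0.24387658272048696], [0.9496934762447629, -117.5713007746426]]
green 114 (array([ 606.13, -140.15]), 0.0, (26.209611892700195, 26.348608016967773))
blue 56 (array([ 604.38, -145.88]), 0.0, (53.56962585449219, 57.116512298583984))
green 6 (array([ 474.8 , -294.33]), 0.0, (28.149553298950195, 28.825428009033203))
red 6 (array([470.91,  37.36]), np.float64(0.4312925469517164), (102.37014770507812, 72.4105453491211))
blue 6 (array([593.54, 156.23]), 0.0, (63.433231353759766, 64.18209075927734))
False
[ 606.13 -140.15] [ 606.46 -140.26  114.23] [-0.27 -0.2   0.29] 47.864676755950974 11.0583
```

View pics/s1.png

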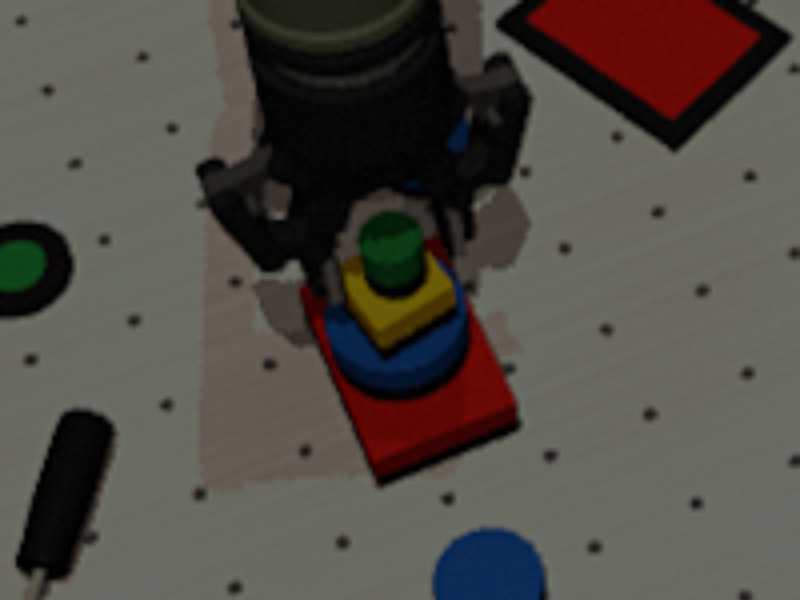

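The fingers straddle the green case, at about (390,250) in the crop, clear of the yellow lid. I'll grip it and place it.

```bash
cat >> h.py <<'E'
COR=np.array([.6,-.6,0])   # wrist-view bias in tool axes, from opposed views
def measure(c,near,yaw,zt,z=230,n=1):
    st,img=over(near,z,yaw);f=find(st,img,c,zt,np.array(near),40)[1]
    return f[0]+(down(yaw)@COR)[:2],f[1],f[2]
def lift(z=200): 
    p=sensors.read_state()["eef_pos"];ctrl.move_l([p[0],p[1],p[2]+25],vel=60);ctrl.move_l([p[0],p[1],z],vel=150)
def place(xy,yaw,ztouch,opening,th=3):
    R=down(yaw);ctrl.move_ptp([*xy,ztouch+60],R)
    ctrl.move_l([*xy,ztouch+8],vel=80);ctrl.hold(.2)
    hit=ctrl.move_l([*xy,ztouch-4],vel=12,threshold=th);st=sensors.read_state()
    print("touch",hit,st["eef_pos"],"expected",ztouch,st["force"])
    p=st["eef_pos"]
    ctrl.gripper_to(opening);ctrl.hold(.2);ctrl.move_l([p[0],p[1],p[2]+45],vel=80)
E
python3 - <<'E'
from h import *
np.set_printoptions(precision=2,suppress=True)
ctrl.gripper_to(0,25);st=sensors.read_state();print(st["grip_width"],st["grasp_force"],st["eef_pos"])
zg=st["eef_pos"][2]
lift(190)
print(sensors.read_state()["grip_width"])
m=measure("green",(475,-294),0,6);print(m)
place(m[0],0,zg-84+6,46)
st,img=over(np.array([475,-294]),200,0);cv2.imwrite("pics/g1.png",img[20:320,120:520,::-1])
f=find(st,img,"green",36,np.array([475,-294]));print(f[1],cen(f[0]))
print(sensors.read_state()["t"])
E
```

```text
27.26686441402651 24.751085489988327 [ 606.62 -140.3   114.68]
27.125378430135903
(array([ 475.57, -293.25]), 0.0, (27.631216049194336, 27.9453067779541))
touch True [ 475.49 -293.19   36.7 ] expected 36.67799564121769 [0.35 0.08 4.32]
(array([ 474.83, -294.47]), 0.0, (26.74159812927246, 27.123369216918945)) [323.74 126.09]
18.1417
```

View pics/g1.png

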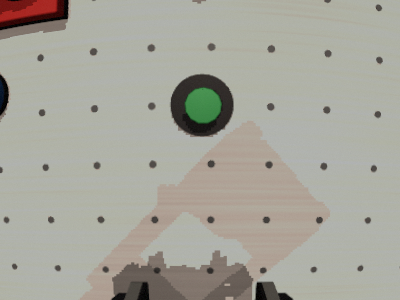

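The green case sits concentric on its plate: lid at (203,105), ring at (202,105) in the crop. Contact came at the expected height. Yellow is next.

```bash
python3 - <<'E'
from h import *
np.set_printoptions(precision=3,suppress=True)
m=measure("yellow",(605,-141),0.2,84,z=220);print(m)
xy,yaw=m[0],m[1];R=down(yaw);ctrl.gripper_to(62)
ctrl.move_ptp([*xy,130],R);print(ctrl.move_l([*xy,84],vel=60,threshold=6))
ctrl.gripper_to(0,25);st=sensors.read_state();print(st["grip_width"],st["grasp_force"],st["eef_pos"])
zg=st["eef_pos"][2];lift(190)
p=measure("yellow",(461,315),.57,6);print(p,sensors.read_state()["grip_width"])
place(p[0],p[1],zg-56+6,60)
st,img=over(np.array([461,315]),200,p[1]);cv2.imwrite("pics/y1.png",img[20:320,120:520,::-1])
f=find(st,img,"yellow",34,np.array([461,315]));print(f[1],cen(f[0]))
print(sensors.read_state()["t"])
E
```

```text
(array([ 607.021, -142.09 ]), np.float64(0.19709549227069326), (38.37602233886719, 39.097225189208984))
False
39.478172665811876 26.076982598751783 [ 607.597 -142.29    84.754]
(array([461.701, 316.22 ]), np.float64(0.5666342603914888), (40.62976837158203, 40.92218017578125)) 39.86820999153114
touch True [461.657 316.192  34.69 ] expected 34.753888705927835 [ 1.118 -0.717  4.095]
(array([461.613, 313.961]), np.float64(0.5655869057137879), (38.07369613647461, 39.588993072509766)) [322.274 124.909]
28.8417
```

View pics/y1.png

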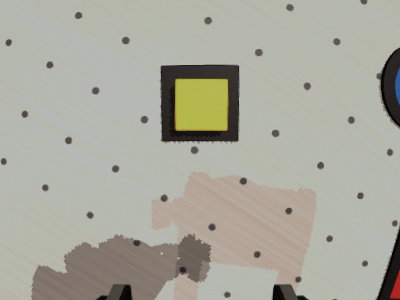

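Yellow is square to its plate and about 1 mm off in tool y (plate centre (200,103), lid (202,105) in the crop). Blue is next, with a slightly larger y correction.

```bash
sed -i 's/COR=np.array(\[.6,-.6,0\])/COR=np.array([.6,-1.2,0])/' h.py; python3 - <<'E'
from h import *
np.set_printoptions(precision=3,suppress=True)
ctrl.gripper_to(85)
m=measure("blue",(606,-142),0,56,z=220);print(m)
xy=m[0];R=down(0)
ctrl.move_ptp([*xy,110],R);print(ctrl.move_l([*xy,50],vel=50,threshold=6))
ctrl.gripper_to(0,30);st=sensors.read_state();print(st["grip_width"],st["grasp_force"],st["eef_pos"])
zg=st["eef_pos"][2];lift(170)
p=measure("blue",(594,157),0,6);print(p,sensors.read_state()["grip_width"])
place(p[0],0,zg-28+6,84)
st,img=over(np.array([594,157]),200,0);cv2.imwrite("pics/b1.png",img[20:320,120:520,::-1])
f=find(st,img,"blue",34,np.array([594,157]));print(f[1],cen(f[0]))
print(sensors.read_state()["t"])
E
```

```text
(array([ 606.192, -142.946]), 0.0, (61.86111831665039, 61.99067687988281))
False
62.95951203175398 33.60097959637642 [ 606.688 -143.086   50.661]
(array([594.386, 158.226]), 0.0, (63.749942779541016, 63.961849212646484)) 63.152536470833866
touch True [594.264 158.215  28.62 ] expected 28.661129044762063 [ 0.535 -0.646  4.492]
(array([593.266, 156.867]), 0.0, (62.840171813964844, 63.16099166870117)) [320.527 126.171]
40.575
```

View pics/b1.png

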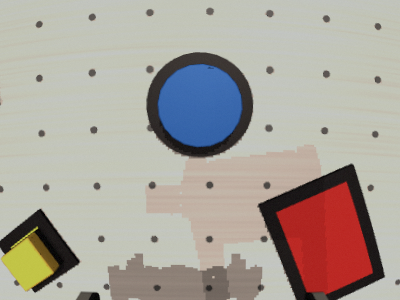

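Blue is concentric: plate centre (200,104), lid (200,106) in the crop. Red is next.

```bash
python3 - <<'E'
from h import *
np.set_printoptions(precision=3,suppress=True)
m=measure("red",(606,-142),0,28,z=220);print(m)
xy=m[0];R=down(m[1])
ctrl.move_ptp([*xy,80],R);print(ctrl.move_l([*xy,23.5],vel=40,threshold=6))
ctrl.gripper_to(0,45);st=sensors.read_state();print(st["grip_width"],st["grasp_force"],st["eef_pos"])
zg=st["eef_pos"][2];lift(150)
p=measure("red",(471,38),.43,6);print(p,sensors.read_state()["grip_width"])
place(p[0],p[1],zg+6,84)
st,img=over(np.array([471,38]),220,p[1]);cv2.imwrite("pics/r1.png",img[0:320,100:540,::-1])
f=find(st,img,"red",34,np.array([471,38]));print(f[1],cen(f[0]))
print(sensors.read_state()["t"])
E
```

```text
(array([ 608.133, -141.934]), np.float64(0.0008192891301093899), (98.86131286621094, 69.49988555908203))
False
69.10064375398025 54.04633093625307 [ 608.643 -142.081   24.141]
(array([471.664,  38.721]), np.float64(0.4278001440772138), (100.48330688476562, 71.95071411132812)) 68.8958930921925
touch True [471.55   38.744  30.048] expected 30.141138571403484 [-0.187  0.599  5.416]
(array([471.058,  36.62 ]), np.float64(0.42655235323797075), (100.26173400878906, 70.41285705566406)) [323.638 125.453]
51.625
```

View pics/r1.png

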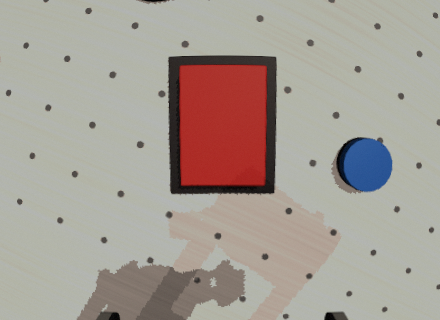

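Red is well centred and aligned: plate centre (222,125), lid (223,126) in the crop. I'll retreat and do one last check of the whole scene.

```bash
python3 - <<'E'
from h import *
ctrl.set_joints([-1.437,0.207,1.542,0,1.393,-0.15])
p,_=optics.grab_frame("top");cv2.imwrite("pics/end.png",p[:,:,::-1])
q=np.load("top0i.npy").astype(int)
for n,(x,y) in(("mirror",(152,225)),("driver",(450,238)),("c1",(381,192)),("c2",(355,288))): print(n,np.abs(p.astype(int)-q)[y-30:y+30,x-22:x+22].mean())
E
```

```text
mirror 2.092171717171717
driver 1.9013888888888888
c1 3.253409090909091
c2 4.552525252525252
```

View pics/end.png

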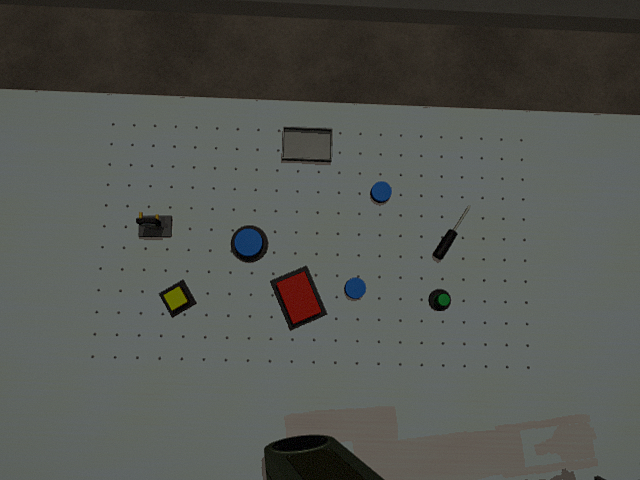

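All four cases are on their plates: blue (249,242), yellow (177,298), red (299,297) and green (444,299). The mirror mount at (152,225) and the driver at (447,242) haven't moved.

```bash
python3 -c "
from plant import ctrl
print(ctrl.finish_job())"
```

```text
the job is handed in; nothing more can be done
None
```

The job is handed in: all four lens cases stand upright on their own colour plates, centred to within about 1.5 mm by the camera and with red and yellow turned to match, and the mirror mount and screwdriver were not moved.

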